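Brush out the grinding jar and bring the ball tray over it

TASK

Get the grinding jar ready for its ball: run the brush that stands in the steel jar up and down inside it twice, each time up until the top of the bristles reaches the jar's rim and back down to its floor, then stand the brush, bristles down, in the plastic beaker and let go of it. Then pick up the ball tray by its upright grip plate, keep it level so that the steel ball never rolls out of its pocket, and finish while still holding the tray level and still in the air, with the ball straight above the jar's mouth and the tray's underside 5 to 12 cm above the jar's rim. Leave the other things on the bench where they are.

Things in the scene. Friction and masses are not known exactly. Their poses are not given: they have to be found in the camera images.
- jar: steel grinding jar on a round dark flange 84 mm across that is fixed to the bench (it cannot move); origin at the centre of the flange's underside on the bench, z up. Jar outside 58 mm (rim 62 mm) across, inside 48 mm; its floor is 12 mm and its rim 100 mm above the origin. It stands at the left or right of the bench.
- jar_mouth (a point): centre of the jar's mouth, at rim height (100 mm above the bench)
- beaker: open tapered pale plastic beaker, 69 mm across the mouth, about 50 mm clear inside at the foot, 76 mm tall, fixed to the bench, with an inside floor 3 mm above the bench; origin at the centre of its underside. It stands on the other side of the bench from the jar.
- brush: jar brush, loose, standing upright in the jar at the start, about 50 g: grey round bristle head 41 mm across and 42 mm tall at the bottom, 6 mm wire stem, white round handle 14 mm across from 103 to 187 mm above its foot, whole length 190 mm; origin at the centre of the flat foot, z along the handle. The flat foot lets it stand upright by itself.
- brush_foot (a point): centre of the brush's flat foot (bottom of the bristles)
- brush_grip (a point): point on the brush's axis at the handle, 150 mm above the foot, a good place to grip
- tray: two-place ball tray, loose, about 180 g: aluminium plate 136 (x) x 84 (y) x 8 mm with, at its centre, an upright grey grip plate 36 mm (x) x 12 mm thick (y) whose top is 92 mm above the underside. Two shallow round pockets (rims 32 mm inside, 3.5 mm high) lie on its x axis 43 mm either side of the centre; the ball lies in the one at +x. Origin at the centre of its underside, z up.
- tray_grip (a point): point in the middle of the grip plate, 70 mm above the tray's underside; grip across the 12 mm thickness (along tray y). The tray balances here.
- ball_pocket (a point): centre of the ball when it lies in the middle of its pocket: 43 mm along +x of the tray, 19 mm above its underside
- ball_center (a point): centre of the loose steel ball, 22 mm across, 44 g; it can roll about 8 mm each way within its pocket and climbs out over the rim if tipped far
- tip_box: bystander, loose, not to be disturbed: open box of pipette tips, blue, 86x123x80 mm; origin at the centre of its underside
- amber_bottle: bystander, loose, not to be disturbed: brown bottle with black cap, 63 mm across, 132 mm tall; origin at the centre of its underside
- label_roll: bystander, loose, not to be disturbed: white label roll, 67 mm across, 31 mm tall; origin at the centre of its underside
- petri: bystander, loose, not to be disturbed: shallow clear dish, 62 mm across, 15 mm tall; origin at the centre of its underside
- timer: bystander, loose, not to be disturbed: white bench timer, 56x66x18 mm; origin at the centre of its underside
- weight: bystander, loose, not to be disturbed: brass-coloured knobbed weight, 31 mm across, 45 mm tall; origin at the centre of its underside
- stain_bottle: bystander, loose, not to be disturbed: small white bottle with red cap, 37 mm across, 82 mm tall; origin at the centre of its underside
Mind the look-alikes: they are no part of the job. What is shaped like the beaker but blue is not meant.

How it is judged (in metres and radians):
On the way, in this order (a step that is already met when the one before it is completed fails the run):
1. brush raised inside the jar (first stroke) (z of brush_foot in the frame of jar between 0.045 and 0.095 m and horizontal distance between brush_foot and jar below 0.02 m), for 0.1 s.
2. brush back down at the jar's floor (z of brush_foot in the frame of jar below 0.022 m and horizontal distance between brush_foot and jar below 0.02 m), for 0.1 s.
3. brush raised inside the jar (second stroke) (all of step 1), for 0.1 s.
4. brush down at the floor again (all of step 2), for 0.1 s.
5. brush standing in the beaker, let go (horizontal distance between brush_foot and beaker below 0.025 m and z of brush_foot in the frame of beaker below 0.015 m and angle between brush's own z axis and vertical below 0.4 rad and contact force between the fingers and brush below 0.05 N), for 0.2 s.
At the end, for the whole second after the job is handed in: Brush on the beaker's floor, foot within 25 mm of its centre, under 0.4 rad off upright, let go. Tray held by the fingers alone, within 0.14 rad of level, still, underside 40 to 135 mm above the jar's rim; ball within 13 mm of its pocket's middle and 24 mm of the jar's axis (all of step 5 and angle between tray's own z axis and vertical below 0.14 rad and distance between ball_center and ball_pocket below 0.013 m and horizontal distance between ball_center and jar_mouth below 0.024 m and z of tray in the frame of jar_mouth between 0.04 and 0.135 m and linear speed of tray below 0.03 m/s and angular speed of tray below 0.15 rad/s and contact force between the fingers and tray above 1 N and contact force between tray and jar below 0.05 N and contact force between tray and beaker below 0.05 N and contact force between tray and brush below 0.05 N and contact force between tray and tip_box below 0.05 N and contact force between tray and amber_bottle below 0.05 N and contact force between tray and label_roll below 0.05 N and contact force between tray and petri below 0.05 N and contact force between tray and timer below 0.05 N and contact force between tray and weight below 0.05 N and contact force between tray and stain_bottle below 0.05 N); the arm keeps its last pose, push and grip.
It fails at once if the tray is tipped by more than 0.35 rad (angle between tray's own z axis and vertical above 0.35 rad).
It fails at once if the ball leaves its pocket (distance between ball_center and ball_pocket above 0.02 m).
It fails at once if a bystander is pushed more than 30 mm (distance of any of tip_box, amber_bottle, label_roll, petri, timer, weight, stain_bottle from where it was at the start of the episode above 0.03 m).
It also fails if it takes over 69 s, if anything falls off the work surface, if the arm or the gripper's body presses on something with over 40 N, if the wrist force passes 120 N, or if a joint passes its speed limit or range.

ROBOT

A 7-joint arm with a two-finger parallel gripper is mounted at the origin on a cart in front of the work surface, level with it; the furniture and walls round the work are solid. World frame = base frame: x ahead of the robot, y to its left, z up, the work surface at z = 0. Lengths are in m, angles in degrees, forces in N, time in s.
With the tool pointing down it reaches from about 0.4 to 0.85 m from the base axis. Payload 10.4 kg.
Tool frame: the origin (TCP) lies on the centre line of the jaws, within the pads' length; the fingertips stand 25 mm ahead of it and the grasp point (between the pads) lies 6 mm ahead of it; z points along the fingers, y is the direction in which the jaws open and shut (so a half turn about z gives the same grasp; the last joint's range is limited). The gripper opens to 87 mm and grips with 3 to 60 N. Pads are 19 mm wide; open, the fingers measure 117 mm over their backs; the gripper's body (75 mm by 190 mm) begins 51 mm behind the grasp point.
Start: joints at [-78.3, 19.034, -3.707, 83.658, 1.238, 77.344, -5.071], TCP at [0.141, 0.609, 0.248] pointing down, gripper open.
Joint ranges: [-148.97, 148.97], [-28.65, 121.19], [-84.17, 76.75], [9.2, 138.47], [-72.65, 252.65], [3.7, 117.97], [-149.18, 149.18]. Speed limits (degrees/s): [127.2, 127.2, 159.86, 159.86, 180, 180, 180].

INTERFACE

Orientations are given as [roll, pitch, yaw] about the fixed x, y, z axes, in that order (R = Rz(yaw) Ry(pitch) Rx(roll)).
In Python, from rig import manip gives the robot as it stands.
- The arm moves only by the tool play_rows, never from a script. Its argument "motion" is a list of rows, each an object of numbers: "x", "y", "z": the shift along the world's x, y, z scaled (see below); "rx", "ry", "rz": the turn, a rotation vector about the world's x, y, z scaled (see below); "grip": the opening, from 0 (shut) to 1 (fully open). A call has 1 to 20 rows; each row shifts and turns the pose as measured when the row begins; what a row does not reach is not made up. The controller multiplies each number of a shift by 25 mm and each number of a turn by 6 degrees. A row lasts 1/12 s, in which the tool goes at most 41.7 mm and 7.16 degrees, less where a joint would pass 70% of its speed; a pose out of reach is approached as far as the arm can. A call with a number of a shift or a turn outside -1 to 1 is refused whole. A call with a gripper value outside its range is refused whole. The fingers move at their own pace and stop on an object; "grip_force" is the grip in N (left out, the last holds). Time passes only in rows, so rows that do not move let the fingers close. It gives the time, the measured TCP pose, the force and the opening at its end, in the units of the state.
- manip.get_obs(): the state, without advancing time (a new reading comes with each control period).
- manip.camera(name): name is "scene" or "top" or "wrist"; returns a dict with "color" (480x640x3 uint8, red, green, blue), "z_map" (480x640 float32, m along the optical axis (not along the pixel's ray), 0 where there is no reading), "fx", "fy", "cx", "cy" (pixels), "pose" (4x4, takes a point from camera to world coordinates); the wrist camera has in their place "hand_eye" (4x4, takes a point from camera to tool coordinates, whose origin is the TCP and whose axes are the flange's). Camera axes: x right, y down, z forward; pixel columns grow to the right and rows downward; lengths in m; the calibration is good to about 2 mm. A picture is of the moment at which its call begins: read the wrist's pose just before it.
- manip.close_job(): hands the job in, once; it reports no verdict.
Trained networks look in a picture, given as the dict that the camera call returned (one of the last four; its "shot" number tells which), for a name from the list of things; names that differ only in an ending like _2 or _b are one class to them, and where a whole thing is asked for, a point or a joint stands for the part that bears it (a point fixed in the world has none). Each returns a list of dicts, best first, with "confidence" (0 to 1); they miss things now and then, are a little off and sometimes report something else, mostly with a low value. They report only what shows in the picture. A call takes as long as a camera call. They do not tell look-alikes from the thing itself.
- manip.find_in(thing, picture): "centre" ([column, row] in pixels, amid what is visible of it).
- manip.regions_of(thing, picture): "pixels" (480x640 bool, what is visible of it) and "centre" ([column, row] in pixels, amid what is visible of it).
The state is a dict: "time": time; "q": joint angles; "joint_velocities": joint speeds; "tau": joint torques, N m; "eef_pos": TCP position; "tcp_rot": TCP orientation; "ft_force": force on the tool from outside, world axes, zero at the start; "ft_torque": the same for the moment, N m; "opening": opening from 0.0 (shut) to 1.0 (fully open).
Only numpy, scipy, OpenCV 4.12 (cv2) and the standard library are available. Lean on these libraries where they do the work, as an engineer would, in place of code of your own. Each camera call takes 0.05 s, during which the arm holds its last target.

## Working session

There is one attempt and no reset: what is moved stays moved. The work goes in short steps, Python scripts to look and compute and a tool call to move; the robot and the scene stay as the last step left them, time stands still between calls to the robot, and variables do not carry over. Pictures are saved under pics/ and viewed, and the job is handed in when it is done.

Besides the shell and the picture viewer there is one more tool, called as name([rows], argument=value, ...), one row to a line, values as JSON. play_rows: Moves the arm, as the interface text tells. Its arguments: {"type":"object","properties":{"motion":{"type":"array"},"grip_force":{"type":"number"}},"required":["motion"]}

```bash
ls; mkdir -p pics; cat > h.py <<'E'
import numpy as np, cv2
from rig import manip
def save(c,n,crop=None,s=1):
    im=c["color"][:,:,::-1]
    if crop: im=im[crop[1]:crop[3],crop[0]:crop[2]]
    cv2.imwrite("pics/"+n,cv2.resize(im,None,fx=s,fy=s,interpolation=cv2.INTER_CUBIC))
def cloud(c):
    v,u=np.mgrid[0:480,0:640]; z=c["z_map"]
    P=np.stack([(u-c["cx"])/c["fx"]*z,(v-c["cy"])/c["fy"]*z,z],-1)
    T=np.array(c["pose"]); W=P@T[:3,:3].T+T[:3,3]; W[z==0]=np.nan
    return W
E
python3 - <<'E'
from h import *
o=manip.get_obs(); print(o)
for n in("top","scene"):
    c=manip.camera(n); save(c,n+"0.png"); np.savez(n+"0.npz",W=cloud(c),color=c["color"]); print(n,np.round(c["pose"],3).tolist(),c["fx"])
    W=cloud(c)
    for t in("jar","beaker","brush","tray","ball_center","tip_box","amber_bottle","label_roll","petri","timer","weight","stain_bottle"):
        for r in manip.regions_of(t,c):
            if r["confidence"]<.2: continue
            m=r["pixels"]; p=W[m]; p=p[~np.isnan(p[:,0])]
            if len(p): print(t,round(r["confidence"],2),np.round(r["centre"]),np.round(np.median(p,0),3),np.round(p.min(0),3),np.round(p.max(0),3))
E
```

```text
pics
{'time': 0.0, 'q': array([-78.30068802,  19.0703723 ,  -3.70740602,  83.70646653,
         1.23761827,  77.34266363,  -5.07033495]), 'joint_velocities': array([ 0.01541093, -0.03038826, -0.09028864, -0.02896311, -0.00153008,
        0.06075191, -0.04898558]), 'tau': array([-9.77192503e-04, -6.23259473e+01,  2.44971999e-02, -3.89894235e+01,
       -6.13275287e-02,  3.97022814e-02,  1.20188211e-04]), 'eef_pos': array([0.140454  , 0.60865169, 0.24676755]), 'tcp_rot': array([-1.79920434e+02,  3.64257927e-03,  1.67007720e+02]), 'ft_force': array([-0.19215272,  0.32112649,  0.2401054 ]), 'ft_torque': array([-0.02098428,  0.01305934, -0.00697033]), 'opening': 0.9972054129387842}
top [[0.008, -0.999, 0.051, 0.512], [-1.0, -0.008, 0.002, 0.033], [-0.001, -0.051, -0.999, 1.208], [0.0, 0.0, 0.0, 1.0]] 465.57333225643225
jar 0.87 [236. 261.] [0.503 0.236 0.036] [ 0.459  0.207 -0.005] [0.539 0.285 0.104]
beaker 0.86 [416. 150.] [ 0.796 -0.219  0.026] [ 0.754 -0.267 -0.006] [ 0.843 -0.179  0.077]
beaker 0.82 [393. 267.] [ 0.498 -0.155  0.006] [ 0.462 -0.181 -0.006] [ 0.533 -0.115  0.079]
beak
[... 1970 characters left out ...]
.645 -0.045  0.087] [ 0.629 -0.068 -0.001] [0.751 0.009 0.135]
amber_bottle 0.38 [304. 383.] [ 0.366 -0.074  0.016] [ 0.34  -0.105 -0.001] [ 0.397 -0.039  0.022]
label_roll 0.69 [421. 303.] [ 0.644 -0.186  0.03 ] [ 0.618 -0.218 -0.002] [ 0.702 -0.153  0.036]
petri 0.79 [221. 322.] [0.375 0.141 0.015] [ 0.347  0.113 -0.003] [0.416 0.174 0.019]
timer 0.68 [303. 383.] [ 0.366 -0.074  0.016] [ 0.34  -0.105 -0.001] [ 0.397 -0.039  0.022]
weight 0.71 [331. 250.] [0.655 0.057 0.028] [ 0.645  0.045 -0.002] [0.7   0.075 0.048]
weight 0.45 [291. 224.] [0.642 0.159 0.078] [ 0.615  0.108 -0.002] [0.715 0.246 0.085]
stain_bottle 0.94 [250. 208.] [0.653 0.287 0.049] [0.642 0.276 0.001] [0.677 0.332 0.085]
```

View pics/scene0.png

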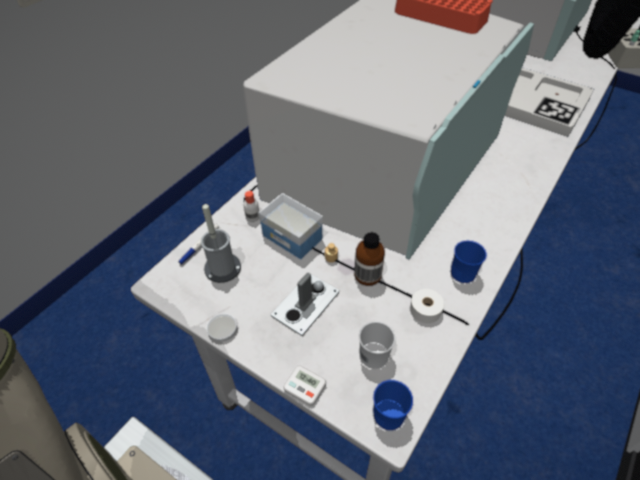

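View pics/top0.png

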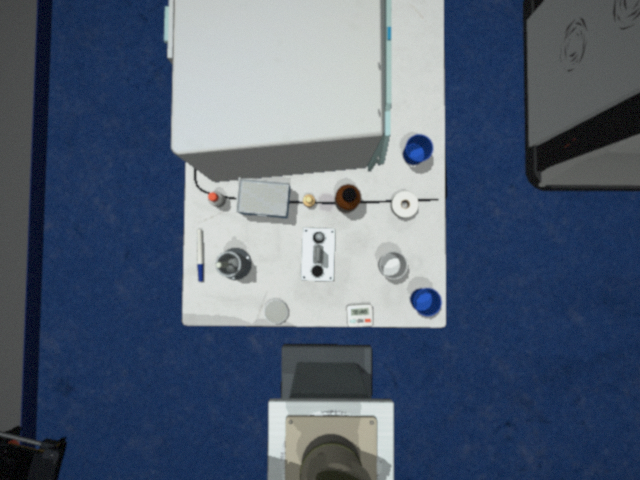

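Three beaker-shaped things in the top view: blue at (416,150), blue at (428,301), and the pale clear one at (393,267). The pale one fits the description. I'll crop it to confirm and measure.

```bash
python3 - <<'E'
from h import *
from scipy.optimize import least_squares
d={n:np.load(n+"0.npz") for n in("top","scene")}
ims=[]
for n,cr in(("top",(360,230,470,320)),("scene",(340,310,450,400))):
    ims.append(cv2.resize(d[n]["color"][cr[1]:cr[3],cr[0]:cr[2],::-1],(400,330),interpolation=cv2.INTER_CUBIC))
cv2.imwrite("pics/crop1.png",np.hstack(ims))
def circ(p):
    r=least_squares(lambda q:np.hypot(p[:,0]-q[0],p[:,1]-q[1])-q[2],[*p[:,:2].mean(0),.03],loss="soft_l1",f_scale=.002); return np.round(r.x,4),len(p)
for n in d:
    W=d[n]["W"].reshape(-1,3); C=d[n]["color"].reshape(-1,3).astype(int)
    def box(x0,x1,y0,y1,z0,z1): 
        return (W[:,0]>x0)&(W[:,0]<x1)&(W[:,1]>y0)&(W[:,1]<y1)&(W[:,2]>z0)&(W[:,2]<z1)
    print(n)
    print("bench z",np.nanmedian(W[box(.42,.46,-.1,-.02,-.02,.02),2]))
    print("jar rim",circ(W[box(.44,.56,.19,.31,.096,.108)]), "flange", circ(W[box(.44,.56,.19,.31,.004,.012)]))
    print("beaker rim",circ(W[box(.44,.56,-.21,-.09,.073,.085)]))
    for z0,z1 in((.11,.14),(.14,.16),(.16,.18),(.18,.197),(.197,.21)):
        p=W[box(.44,.56,.19,.31,z0,z1)]
        if len(p): print("brush",z0,np.round(p.mean(0),4),np.round(p.min(0),4),np.round(p.max(0),4),len(p))
    p=W[box(.43,.61,-.03,.11,.004,.0125)]; r=cv2.minAreaRect((p[:,:2]*1000).astype(np.float32)); print("tray",r)
    for z0,z1 in ((.04,.085),(.085,.1)):
        p=W[box(.43,.61,-.03,.11,z0,z1)]; print("plate",z0,cv2.minAreaRect((p[:,:2]*1000).astype(np.float32)),len(p), np.median(p,0))
    p=W[box(.54,.6,.0,.07,.016,.04)]; print("ball",p.mean(0),p.min(0),p.max(0))
    print("box z>", [ (round(x,2), round(np.nanmax(W[box(x,x+.05,-.15,.35,.0,1),2]),3)) for x in np.arange(.6,.9,.05)])
E
```

```text
top
bench z -0.0007430023150210019
jar rim (array([0.4982, 0.2484, 0.028 ]), 151) flange (array([0.498 , 0.2524, 0.0383]), 274)
beaker rim (array([ 0.4986, -0.1481,  0.0332]), 63)
brush 0.11 [0.4974 0.2448 0.1289] [0.4916 0.2428 0.1156] [0.5033 0.2473 0.1381] 13
brush 0.14 [0.4976 0.245  0.1524] [0.492  0.2431 0.1458] [0.5034 0.247  0.1598] 11
brush 0.16 [0.4986 0.245  0.1713] [0.4924 0.2433 0.1631] [0.5036 0.2472 0.1794] 10
brush 0.18 [0.4983 0.246  0.1898] [0.4926 0.2434 0.1808] [0.5036 0.2522 0.196 ] 14
brush 0.197 [0.4976 0.2502 0.1997] [0.4928 0.2443 0.1971] [0.5037 0.2554 0.2034] 25
tray ((518.9697875976562, 39.711055755615234), (135.34751892089844, 167.794921875), 86.84477233886719)
plate 0.04 ((0.0, 0.0), (0.0, 0.0), 0.0) 0 [nan nan nan]
plate 0.085 ((523.8348999023438, 35.24341583251953), (33.64768981933594, 9.627531051635742), 0.44876036047935486) 73 [0.5237934  0.0352257  0.09085687]
ball [0.56730874 0.03225896 0.02488988] [0.54235805 0.02287505 0.01607857] [0.58080058 0.0457388  0.03154458]
box z> [(np.float64(0.6), np.float64(0.135)), (np.float64(0.65), np.float64(0.137)
[... 685 characters left out ...]
.503  0.2559 0.1969] 46
brush 0.197 [0.4966 0.2502 0.1999] [0.4917 0.2451 0.1971] [0.5044 0.2575 0.2031] 26
tray ((519.8088989257812, 37.66537094116211), (177.89744567871094, 132.8632049560547), 0.617027759552002)
plate 0.04 ((522.1890869140625, 31.70502281188965), (12.947687149047852, 36.531551361083984), 69.1920394897461) 182 [0.51706775 0.03117952 0.06327092]
plate 0.085 ((523.8529663085938, 36.23567199707031), (12.904153823852539, 35.998287200927734), 87.574462890625) 103 [0.52264377 0.03442993 0.0917821 ]
ball [0.56495058 0.03142191 0.02567394] [0.54008863 0.02225811 0.01644324] [0.57862223 0.04902737 0.03893166]
box z> [(np.float64(0.6), np.float64(0.134)), (np.float64(0.65), np.float64(0.135)), (np.float64(0.7), np.float64(0.347)), (np.float64(0.75), np.float64(0.355)), (np.float64(0.8), np.float64(0.358)), (np.float64(0.85), np.float64(0.358)), (np.float64(0.9), np.float64(0.363))]
  return _methods._mean(a, axis=axis, dtype=dtype,
  ret = um.true_divide(
```

View pics/crop1.png

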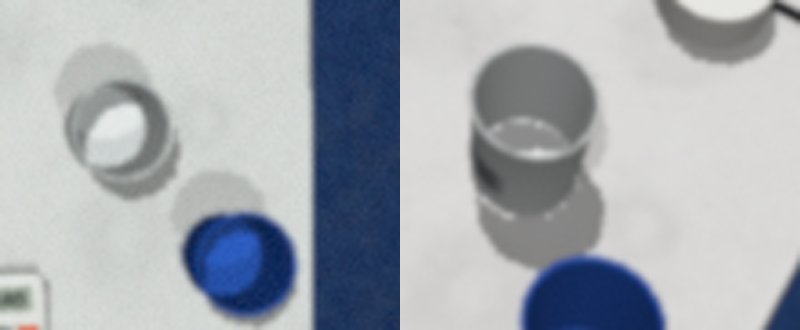

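Confirmed: the pale beaker at about (0.499, -0.148) is the right one, and the jar and brush axis is at about (0.498, 0.249). I'll move above the brush.

play_rows([
  {"x":0.5,"y":-0.5,"rz":0.1,"grip":1},
  {"x":1,"y":-1,"rz":0.2,"grip":1},
  {"x":1,"y":-1,"rz":0.2,"grip":1},
  {"x":1,"y":-1,"rz":0.2,"grip":1},
  {"x":1,"y":-1,"rz":0.2,"grip":1},
  {"x":1,"y":-1,"rz":0.2,"grip":1},
  {"x":1,"y":-1,"rz":0.2,"grip":1},
  {"x":1,"y":-1,"rz":0.2,"grip":1},
  {"x":1,"y":-1,"rz":0.2,"grip":1},
  {"x":1,"y":-1,"rz":0.2,"grip":1},
  {"x":0.5,"y":-0.5,"rz":0.1,"grip":1},
  {"grip":1},
], grip_force=20)

```text
invalid input
```

play_rows([
  {"x":0.5,"y":-0.5,"z":0.0,"rx":0.0,"ry":0.0,"rz":0.1,"grip":1.0},
  {"x":1.0,"y":-1.0,"z":0.0,"rx":0.0,"ry":0.0,"rz":0.2,"grip":1.0},
], grip_force=20)

```text
time: 1.47
eef_pos: [0.1717, 0.5743, 0.2467]
tcp_rot: [180.0, -0.2, 169.4]
ft_force: [1.1, 0.1, 0.4]
opening: 1.001
```

play_rows([
  {"x":1,"y":-1,"z":0,"rx":0,"ry":0,"rz":0.2,"grip":1},
  {"x":1,"y":-1,"z":0,"rx":0,"ry":0,"rz":0.2,"grip":1},
  {"x":1,"y":-1,"z":0,"rx":0,"ry":0,"rz":0.2,"grip":1},
  {"x":1,"y":-1,"z":0,"rx":0,"ry":0,"rz":0.2,"grip":1},
  {"x":1,"y":-1,"z":0,"rx":0,"ry":0,"rz":0.2,"grip":1},
  {"x":1,"y":-1,"z":0,"rx":0,"ry":0,"rz":0.2,"grip":1},
  {"x":1,"y":-1,"z":0,"rx":0,"ry":0,"rz":0.2,"grip":1},
  {"x":1,"y":-1,"z":0,"rx":0,"ry":0,"rz":0.2,"grip":1},
  {"x":1,"y":-1,"z":0,"rx":0,"ry":0,"rz":0.1,"grip":1},
  {"x":1,"y":-1,"z":0,"rx":0,"ry":0,"rz":0,"grip":1},
  {"x":0.5,"y":-0.5,"z":0,"rx":0,"ry":0,"rz":0,"grip":1},
  {"x":0,"y":0,"z":0,"rx":0,"ry":0,"rz":0,"grip":1},
])

```text
time: 2.47
eef_pos: [0.4475, 0.2917, 0.2485]
tcp_rot: [179.8, -0.0, 179.9]
ft_force: [-0.1, -0.3, -0.3]
opening: 1.004
```

play_rows([
  {"x":1,"y":-0.84,"z":0,"rx":0,"ry":0,"rz":0,"grip":1},
  {"x":1,"y":-0.84,"z":0,"rx":0,"ry":0,"rz":0,"grip":1},
  {"x":0,"y":0,"z":0,"rx":0,"ry":0,"rz":0,"grip":1},
])

```text
time: 2.72
eef_pos: [0.4983, 0.2492, 0.2491]
tcp_rot: [179.8, 0.0, -180.0]
ft_force: [-0.7, -1.0, -0.6]
opening: 0.997
```

```bash
python3 - <<'E'
from h import *
from scipy.spatial.transform import Rotation as R
o=manip.get_obs(); print(o["eef_pos"],o["tcp_rot"]); c=manip.camera("wrist"); save(c,"w1.png")
T=np.eye(4); T[:3,:3]=R.from_euler("xyz",o["tcp_rot"],degrees=True).as_matrix(); T[:3,3]=o["eef_pos"]
c["pose"]=T@np.array(c["hand_eye"]); W=cloud(c).reshape(-1,3)
for z0,z1 in((.096,.106),(.19,.21),(.15,.19)):
    p=W[(W[:,2]>z0)&(W[:,2]<z1)&(abs(W[:,0]-.498)<.05)&(abs(W[:,1]-.249)<.05)]
    if len(p): print(z0,len(p),p.min(0),p.max(0),p.mean(0))
E
```

```text
[0.49825041 0.24916276 0.24905436] [ 1.79763575e+02  5.45289786e-03 -1.79953342e+02]
0.096 1020 [0.46789544 0.21871982 0.09600982] [0.52795138 0.2797458  0.10049408] [0.49434263 0.2488688  0.09820919]
0.19 410 [0.49095252 0.24425855 0.19009659] [0.50318626 0.25719637 0.20129436] [0.49604338 0.2505248  0.19684053]
0.15 396 [0.49064037 0.24363126 0.15037516] [0.4969799  0.25723443 0.18998099] [0.49256389 0.25027724 0.17185578]
```

View pics/w1.png

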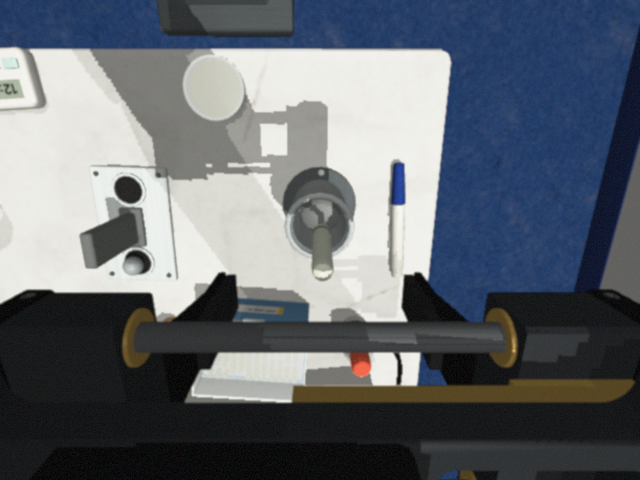

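The wrist view shows the handle top at (322,268), midway between the fingers, and the jar at (320,210). Next I descend and close.

play_rows([
  {"x":-0.04,"y":0.05,"z":-0.6,"rx":0,"ry":0,"rz":0,"grip":1},
  {"x":0,"y":0,"z":-0.9,"rx":0,"ry":0,"rz":0,"grip":1},
  {"x":0,"y":0,"z":-0.9,"rx":0,"ry":0,"rz":0,"grip":1},
  {"x":0,"y":0,"z":-0.8,"rx":0,"ry":0,"rz":0,"grip":1},
  {"x":0,"y":0,"z":0,"rx":0,"ry":0,"rz":0,"grip":0.4},
  {"x":0,"y":0,"z":0,"rx":0,"ry":0,"rz":0,"grip":0},
  {"x":0,"y":0,"z":0,"rx":0,"ry":0,"rz":0,"grip":0},
  {"x":0,"y":0,"z":0,"rx":0,"ry":0,"rz":0,"grip":0},
  {"x":0,"y":0,"z":0,"rx":0,"ry":0,"rz":0,"grip":0},
  {"x":0,"y":0,"z":0,"rx":0,"ry":0,"rz":0,"grip":0},
])

```text
time: 3.6
eef_pos: [0.4909, 0.2635, 0.1717]
tcp_rot: [179.2, 0.1, -179.3]
ft_force: [-0.2, 1.3, -0.1]
opening: 0.63
```

```bash
python3 - <<'E'
from h import *
o=manip.get_obs(); print(o)
c=manip.camera("scene"); save(c,"s2.png",(140,120,340,320),3); W=cloud(c).reshape(-1,3)
c=manip.camera("wrist"); save(c,"w2.png"); print(manip.get_obs()["eef_pos"])
E
```

```text
{'time': 3.6, 'q': array([-44.79308566,  13.28345915,  14.01880813, 100.90990258,
        -4.14999526,  65.74546958,  61.277295  ]), 'joint_velocities': array([-0.17117111, -0.68766339, -0.0070695 , -0.74593672,  0.01394004,
        0.40940467, -0.19239152]), 'tau': array([-8.51244503e-02, -5.07754898e+01,  2.69175164e+00, -3.63486135e+01,
       -5.01646218e-02,  4.97830322e-02, -4.42879682e-03]), 'eef_pos': array([0.49091622, 0.26349781, 0.17172634]), 'tcp_rot': array([ 1.79236568e+02,  1.30267052e-01, -1.79265321e+02]), 'ft_force': array([-0.15716942,  1.31624193, -0.07753758]), 'ft_torque': array([-0.05409756,  0.00523073, -0.04795517]), 'opening': 0.6297853693069285}
[0.49095462 0.26331964 0.17154366]
```

View pics/s2.png

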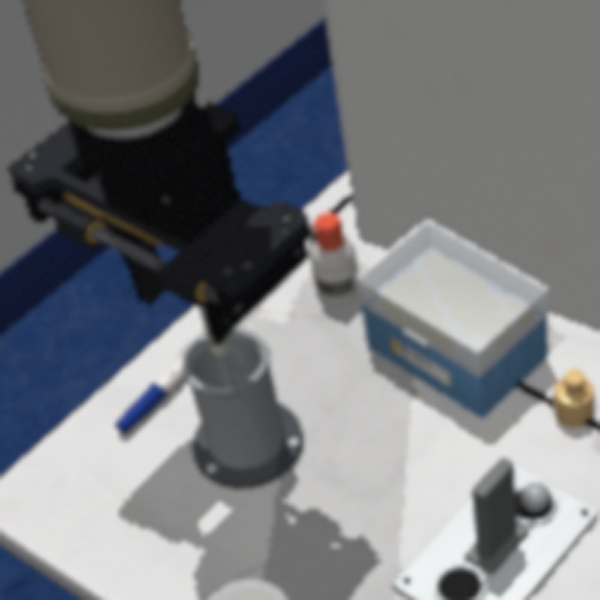

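View pics/w2.png

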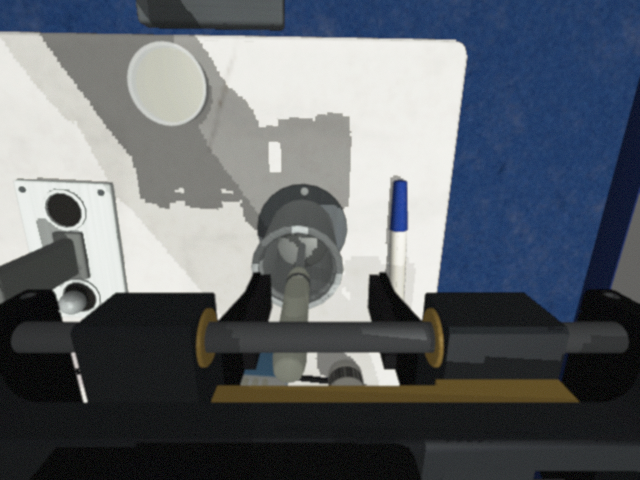

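The arm drifted about 14 mm in +y during that call, and the fingers were only half shut. I'll re-centre before closing.

play_rows([
  {"x":0.14,"y":-0.26,"z":-0.06,"rx":0,"ry":0,"rz":0,"grip":0.63},
  {"x":0.14,"y":-0.26,"z":-0.06,"rx":0,"ry":0,"rz":0,"grip":0.63},
])

```text
time: 3.87
eef_pos: [0.4981, 0.2511, 0.1692]
tcp_rot: [179.2, 0.2, -179.2]
ft_force: [0.4, -0.3, -0.3]
opening: 0.599
```

play_rows([
  {"x":0,"y":-0.03,"z":-0.04,"rx":0,"ry":0,"rz":0,"grip":0.3},
  {"x":0,"y":0,"z":0,"rx":0,"ry":0,"rz":0,"grip":0.3},
])

```text
time: 4.03
eef_pos: [0.4993, 0.2476, 0.1679]
tcp_rot: [179.2, 0.2, -179.3]
ft_force: [-1.2, -0.4, 0.1]
opening: 0.544
```

play_rows([
  {"x":-0.04,"y":0.08,"z":0,"rx":0,"ry":0,"rz":0,"grip":0},
  {"x":0,"y":0,"z":0,"rx":0,"ry":0,"rz":0,"grip":0},
  {"x":0,"y":0,"z":0,"rx":0,"ry":0,"rz":0,"grip":0},
  {"x":0,"y":0,"z":0,"rx":0,"ry":0,"rz":0,"grip":0},
])

```text
time: 4.37
eef_pos: [0.4983, 0.2493, 0.1676]
tcp_rot: [179.2, 0.2, -179.4]
ft_force: [0.2, -0.1, 0.6]
opening: 0.262
```

play_rows([
  {"x":-0.03,"y":0.04,"z":0,"rx":0.1,"ry":0,"rz":0,"grip":0},
  {"x":0,"y":0,"z":0,"rx":0,"ry":0,"rz":0,"grip":0},
  {"x":0,"y":0,"z":0,"rx":0,"ry":0,"rz":0,"grip":0},
  {"x":0,"y":0,"z":0,"rx":0,"ry":0,"rz":0,"grip":0},
])

```text
time: 4.7
eef_pos: [0.4974, 0.2501, 0.1678]
tcp_rot: [178.6, 0.2, -179.4]
ft_force: [0.8, -0.3, -0.2]
opening: 0.157
```

```bash
python3 - <<'E'
from h import *
o=manip.get_obs(); print(o["eef_pos"],o["tcp_rot"],o["opening"])
c=manip.camera("scene"); save(c,"s3.png",(140,120,340,320),3)
E
```

```text
[0.49737094 0.25005565 0.16782306] [ 1.78621003e+02  1.67958649e-01 -1.79376767e+02] 0.15693706571212143
```

View pics/s3.png

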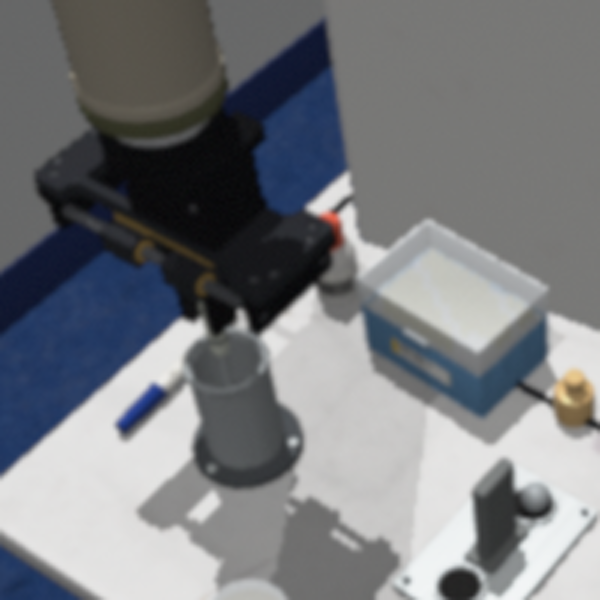

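The brush is gripped (opening 0.157, about 14 mm). First stroke up.

play_rows([
  {"x":0,"y":0,"z":0.4,"rx":0,"ry":0,"rz":0,"grip":0},
  {"x":0,"y":0,"z":0.5,"rx":0,"ry":0,"rz":0,"grip":0},
  {"x":0,"y":0,"z":0.5,"rx":0,"ry":0,"rz":0,"grip":0},
  {"x":0,"y":0,"z":0.4,"rx":0,"ry":0,"rz":0,"grip":0},
  {"x":0,"y":0,"z":0,"rx":0,"ry":0,"rz":0,"grip":0},
  {"x":0,"y":0,"z":0,"rx":0,"ry":0,"rz":0,"grip":0},
])

```text
time: 5.25
eef_pos: [0.4968, 0.251, 0.2167]
tcp_rot: [178.6, 0.1, -179.3]
ft_force: [0.8, 0.5, -1.0]
opening: 0.154
```

```bash
python3 - <<'E'
from h import *
o=manip.get_obs(); print(o["eef_pos"],o["tcp_rot"],o["opening"])
c=manip.camera("scene"); save(c,"s4.png",(140,120,340,320),3)
E
```

```text
[0.4967693  0.25095509 0.21671249] [ 1.78567661e+02  1.46059852e-01 -1.79324913e+02] 0.1542229192203135
```

View pics/s4.png

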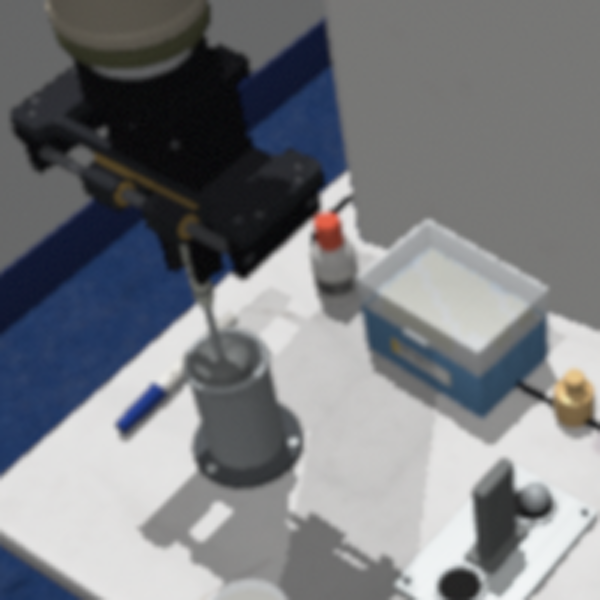

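The brush follows, with the bristle tops at the rim. Down, then up again.

play_rows([
  {"x":0.02,"y":-0.02,"z":-0.4,"rx":0,"ry":0,"rz":0,"grip":0},
  {"x":0,"y":0,"z":-0.5,"rx":0,"ry":0,"rz":0,"grip":0},
  {"x":0,"y":0,"z":-0.5,"rx":0,"ry":0,"rz":0,"grip":0},
  {"x":0,"y":0,"z":-0.4,"rx":0,"ry":0,"rz":0,"grip":0},
  {"x":0,"y":0,"z":0,"rx":0,"ry":0,"rz":0,"grip":0},
  {"x":0,"y":0,"z":0,"rx":0,"ry":0,"rz":0,"grip":0},
])

```text
time: 5.8
eef_pos: [0.4978, 0.2503, 0.1667]
tcp_rot: [178.5, 0.2, -179.3]
ft_force: [-1.2, -0.6, 17.1]
opening: 0.156
```

Floor contact (17 N), so it is down. Second stroke.

play_rows([
  {"x":0,"y":0,"z":0.06,"rx":0,"ry":0,"rz":0,"grip":0},
  {"x":0,"y":0,"z":0.4,"rx":0,"ry":0,"rz":0,"grip":0},
  {"x":0,"y":0,"z":0.5,"rx":0,"ry":0,"rz":0,"grip":0},
  {"x":0,"y":0,"z":0.5,"rx":0,"ry":0,"rz":0,"grip":0},
  {"x":0,"y":0,"z":0.4,"rx":0,"ry":0,"rz":0,"grip":0},
  {"x":0,"y":0,"z":0,"rx":0,"ry":0,"rz":0,"grip":0},
  {"x":0,"y":0,"z":0,"rx":0,"ry":0,"rz":0,"grip":0},
])

```text
time: 6.38
eef_pos: [0.4968, 0.2496, 0.2154]
tcp_rot: [178.6, 0.1, -179.3]
ft_force: [-1.1, 0.3, -1.2]
opening: 0.158
```

```bash
python3 - <<'E'
from h import *
o=manip.get_obs(); print(o["eef_pos"],o["tcp_rot"],o["opening"])
c=manip.camera("scene"); save(c,"s5.png",(140,120,340,320),3)
E
```

```text
[0.49681125 0.24962349 0.21535275] [ 1.78641489e+02  7.23177685e-02 -1.79347018e+02] 0.15752713227120155
```

View pics/s5.png

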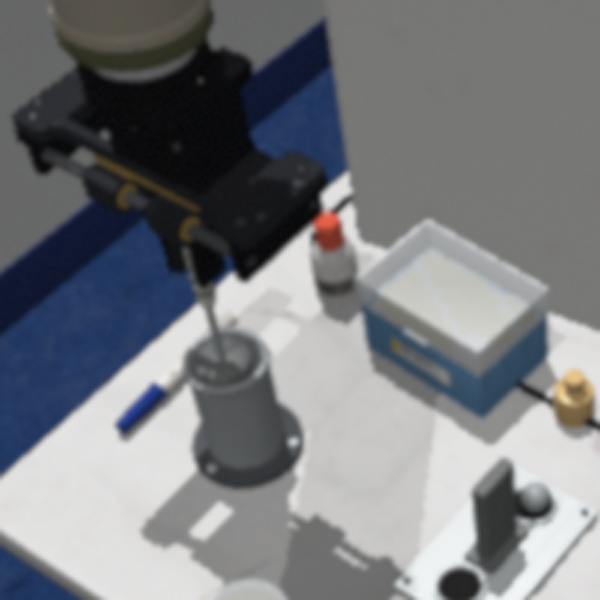

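play_rows([
  {"x":0.02,"y":0,"z":-0.4,"rx":0,"ry":0,"rz":0,"grip":0},
  {"x":0,"y":0,"z":-0.5,"rx":0,"ry":0,"rz":0,"grip":0},
  {"x":0,"y":0,"z":-0.5,"rx":0,"ry":0,"rz":0,"grip":0},
  {"x":0,"y":0,"z":-0.36,"rx":0,"ry":0,"rz":0,"grip":0},
  {"x":0,"y":0,"z":0,"rx":0,"ry":0,"rz":0,"grip":0},
  {"x":0,"y":0,"z":0,"rx":0,"ry":0,"rz":0,"grip":0},
  {"x":0,"y":0,"z":0,"rx":0,"ry":0,"rz":0,"grip":0},
])

```text
time: 7.02
eef_pos: [0.4978, 0.2499, 0.1666]
tcp_rot: [178.6, 0.2, -179.3]
ft_force: [-1.0, -0.4, 7.8]
opening: 0.153
```

Down at the floor again. Now lift out.

play_rows([
  {"x":0,"y":0,"z":0.06,"rx":0,"ry":0,"rz":0,"grip":0},
  {"x":0,"y":0,"z":0.5,"rx":0,"ry":0,"rz":0,"grip":0},
  {"x":0,"y":0,"z":0.8,"rx":0,"ry":0,"rz":0,"grip":0},
  {"x":0,"y":0,"z":0.8,"rx":0,"ry":0,"rz":0,"grip":0},
  {"x":0,"y":0,"z":0.8,"rx":0,"ry":0,"rz":0,"grip":0},
  {"x":0,"y":0,"z":0.8,"rx":0,"ry":0,"rz":0,"grip":0},
  {"x":0,"y":0,"z":0.8,"rx":0,"ry":0,"rz":0,"grip":0},
  {"x":0,"y":0,"z":0.5,"rx":0,"ry":0,"rz":0,"grip":0},
  {"x":0,"y":0,"z":0,"rx":0,"ry":0,"rz":0,"grip":0},
  {"x":0,"y":0,"z":0,"rx":0,"ry":0,"rz":0,"grip":0},
])

```text
time: 7.85
eef_pos: [0.4952, 0.2479, 0.2996]
tcp_rot: [178.8, -0.1, -179.4]
ft_force: [-0.3, 0.5, -1.7]
opening: 0.151
```

Carry it in -y to the beaker: about -0.396 m in y.

play_rows([
  {"x":0,"y":-0.5,"z":0,"rx":0,"ry":0,"rz":0,"grip":0},
  {"x":0.02,"y":-0.9,"z":0,"rx":0,"ry":0,"rz":0,"grip":0},
  {"x":0.02,"y":-0.9,"z":0,"rx":0,"ry":0,"rz":0,"grip":0},
  {"x":0.02,"y":-0.9,"z":0,"rx":0,"ry":0,"rz":0,"grip":0},
  {"x":0.02,"y":-0.9,"z":0,"rx":0,"ry":0,"rz":0,"grip":0},
  {"x":0.02,"y":-0.9,"z":0,"rx":0,"ry":0,"rz":0,"grip":0},
  {"x":0,"y":-0.9,"z":0,"rx":0,"ry":0,"rz":0,"grip":0},
  {"x":0,"y":-0.9,"z":0,"rx":0,"ry":0,"rz":0,"grip":0},
  {"x":0,"y":-0.9,"z":0,"rx":0,"ry":0,"rz":0,"grip":0},
  {"x":0,"y":-0.9,"z":0,"rx":0,"ry":0,"rz":0,"grip":0},
  {"x":0,"y":-0.9,"z":0,"rx":0,"ry":0,"rz":0,"grip":0},
  {"x":0,"y":-0.9,"z":0,"rx":0,"ry":0,"rz":0,"grip":0},
  {"x":0,"y":-0.9,"z":0,"rx":0,"ry":0,"rz":0,"grip":0},
  {"x":0,"y":-0.9,"z":0,"rx":0,"ry":0,"rz":0,"grip":0},
  {"x":0,"y":-0.9,"z":0,"rx":0,"ry":0,"rz":0,"grip":0},
  {"x":0,"y":-0.9,"z":0,"rx":0,"ry":0,"rz":0,"grip":0},
  {"x":0,"y":-0.9,"z":0,"rx":0,"ry":0,"rz":0,"grip":0},
  {"x":0,"y":-0.5,"z":0,"rx":0,"ry":0,"rz":0,"grip":0},
  {"x":0,"y":0,"z":0,"rx":0,"ry":0,"rz":0,"grip":0},
  {"x":0,"y":0,"z":0,"rx":0,"ry":0,"rz":0,"grip":0},
])

```text
time: 9.52
eef_pos: [0.4764, -0.1729, 0.2764]
tcp_rot: [179.1, -2.1, -179.9]
ft_force: [-0.1, -0.2, -0.6]
opening: 0.154
```

```bash
python3 - <<'E'
from h import *
o=manip.get_obs(); print(o["eef_pos"],o["tcp_rot"],o["opening"])
c=manip.camera("scene"); save(c,"s6.png",(280,180,480,420),3); W=cloud(c).reshape(-1,3)
for z0,z1 in((.13,.15),(.15,.18),(.2,.24),(.24,.265)):
    p=W[(W[:,2]>z0)&(W[:,2]<z1)&(abs(W[:,0]-.498)<.04)&(abs(W[:,1]+.148)<.05)]
    if len(p): print(z0,len(p),p.min(0).round(4),p.max(0).round(4),np.median(p,0).round(4))
E
```

```text
[ 0.47640888 -0.17292125  0.27639533] [ 179.13938994   -2.10084203 -179.91797594] 0.1536420772316722
0.13 53 [ 0.4581 -0.1905  0.1304] [ 0.4742 -0.1515  0.1499] [ 0.4621 -0.1864  0.1404]
0.15 357 [ 0.458  -0.1908  0.1505] [ 0.493  -0.1502  0.1787] [ 0.4708 -0.1731  0.1634]
0.2 77 [ 0.4678 -0.1787  0.2004] [ 0.4755 -0.1644  0.2395] [ 0.4708 -0.1728  0.2281]
0.24 151 [ 0.4624 -0.1879  0.2404] [ 0.4863 -0.1567  0.265 ] [ 0.4691 -0.173   0.2571]
```

View pics/s6.png

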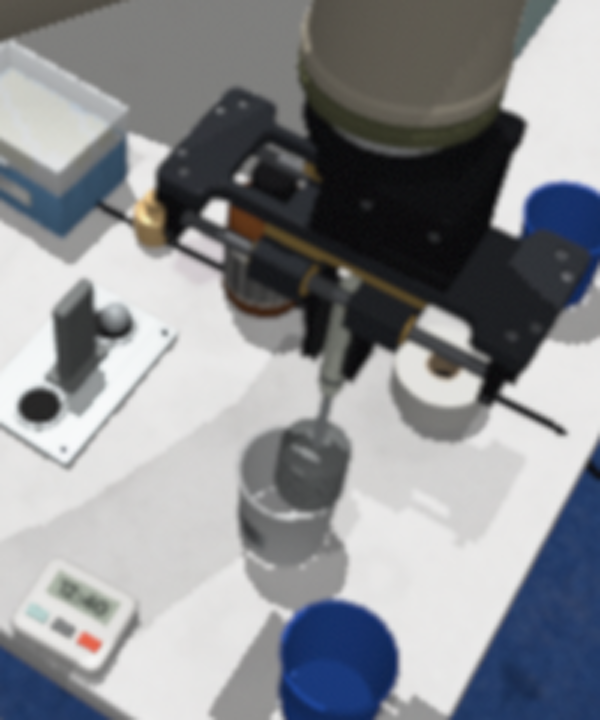

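Fast travel drifted x by about -20 mm and z by -23 mm. The brush at crop (320,460) is just beside the beaker's centre, so I'll correct gently.

play_rows([
  {"x":0.3,"y":0.3,"z":0,"rx":0,"ry":-0.15,"rz":0,"grip":0},
  {"x":0.3,"y":0.35,"z":0,"rx":0,"ry":-0.15,"rz":0,"grip":0},
  {"x":0.2,"y":0.25,"z":0,"rx":0,"ry":-0.05,"rz":0,"grip":0},
  {"x":0,"y":0,"z":0,"rx":0,"ry":0,"rz":0,"grip":0},
  {"x":0,"y":0,"z":0,"rx":0,"ry":0,"rz":0,"grip":0},
])

```text
time: 9.98
eef_pos: [0.4988, -0.1424, 0.2755]
tcp_rot: [179.0, 0.2, -179.5]
ft_force: [-1.0, -0.1, -0.9]
opening: 0.157
```

```bash
python3 - <<'E'
from h import *
o=manip.get_obs(); print(o["eef_pos"],o["tcp_rot"],o["opening"])
c=manip.camera("scene"); save(c,"s7.png",(280,180,480,420),2.5); W=cloud(c).reshape(-1,3)
for z0,z1 in((.12,.15),(.15,.18),(.2,.24),(.24,.265)):
    p=W[(W[:,2]>z0)&(W[:,2]<z1)&(abs(W[:,0]-.498)<.04)&(abs(W[:,1]+.148)<.05)]
    if len(p): print(z0,len(p),p.min(0).round(4),p.max(0).round(4),np.median(p,0).round(4))
E
```

```text
[ 0.49881563 -0.14242754  0.27550009] [ 179.01896554    0.18281302 -179.4973466 ] 0.1565658163012328
0.12 186 [ 0.479  -0.1599  0.1215] [ 0.507  -0.1212  0.1498] [ 0.4838 -0.1466  0.136 ]
0.15 400 [ 0.4794 -0.16    0.1502] [ 0.5202 -0.1195  0.1797] [ 0.4949 -0.142   0.1623]
0.2 71 [ 0.4919 -0.1481  0.2006] [ 0.5011 -0.1343  0.2394] [ 0.4951 -0.1423  0.2278]
0.24 141 [ 0.4859 -0.158   0.2402] [ 0.5086 -0.1261  0.265 ] [ 0.4925 -0.1419  0.257 ]
```

View pics/s7.png

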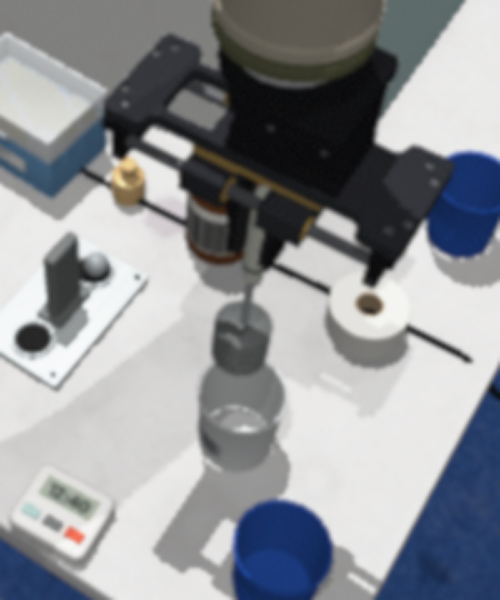

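play_rows([
  {"x":0,"y":-0.24,"z":-0.3,"rx":0,"ry":0,"rz":0,"grip":0},
  {"x":0,"y":0,"z":-0.6,"rx":0,"ry":0,"rz":0,"grip":0},
  {"x":0,"y":0,"z":-0.3,"rx":0,"ry":0,"rz":0,"grip":0},
  {"x":0,"y":0,"z":0,"rx":0,"ry":0,"rz":0,"grip":0},
])

```text
time: 10.37
eef_pos: [0.4989, -0.1496, 0.2438]
tcp_rot: [179.0, 0.2, -179.4]
ft_force: [0.8, 1.2, -0.6]
opening: 0.153
```

play_rows([
  {"x":0,"y":0.02,"z":-0.4,"rx":0,"ry":0,"rz":0,"grip":0},
  {"x":0,"y":0,"z":-0.6,"rx":0,"ry":0,"rz":0,"grip":0},
  {"x":0,"y":0,"z":-0.6,"rx":0,"ry":0,"rz":0,"grip":0},
  {"x":0,"y":0,"z":-0.6,"rx":0,"ry":0,"rz":0,"grip":0},
  {"x":0,"y":0,"z":-0.4,"rx":0,"ry":0,"rz":0,"grip":0},
  {"x":0,"y":0,"z":0,"rx":0,"ry":0,"rz":0,"grip":0},
])

```text
time: 10.87
eef_pos: [0.4985, -0.1508, 0.1749]
tcp_rot: [179.1, 0.3, -179.6]
ft_force: [-0.1, -0.1, -0.7]
opening: 0.155
```

play_rows([
  {"x":0,"y":0.04,"z":-0.2,"rx":0,"ry":0,"rz":0,"grip":0},
  {"x":0,"y":0,"z":-0.2,"rx":0,"ry":0,"rz":0,"grip":0},
  {"x":0,"y":0,"z":-0.14,"rx":0,"ry":0,"rz":0,"grip":0},
  {"x":0,"y":0,"z":-0.06,"rx":0,"ry":0,"rz":0,"grip":0},
  {"x":0,"y":0,"z":0,"rx":0,"ry":0,"rz":0,"grip":0},
])

```text
time: 11.28
eef_pos: [0.4993, -0.1502, 0.16]
tcp_rot: [179.1, 0.4, -179.6]
ft_force: [-0.5, 1.0, -0.7]
opening: 0.148
```

play_rows([
  {"x":0,"y":0,"z":-0.08,"rx":0,"ry":0,"rz":0,"grip":0},
  {"x":0,"y":0,"z":-0.04,"rx":0,"ry":0,"rz":0,"grip":0},
])

```text
time: 11.45
eef_pos: [0.5002, -0.1503, 0.1579]
tcp_rot: [179.1, 0.5, -179.6]
ft_force: [-1.0, 0.4, 6.8]
opening: 0.152
```

Floor contact (6.8 N). Release.

play_rows([
  {"x":-0.02,"y":0,"z":0,"rx":0,"ry":0,"rz":0,"grip":0.5},
  {"x":0,"y":0,"z":0,"rx":0,"ry":0,"rz":0,"grip":0.6},
  {"x":0,"y":0,"z":0,"rx":0,"ry":0,"rz":0,"grip":0.6},
  {"x":0,"y":0,"z":0,"rx":0,"ry":0,"rz":0,"grip":0.6},
])

```text
time: 11.78
eef_pos: [0.5002, -0.1504, 0.1587]
tcp_rot: [179.1, 0.6, -179.6]
ft_force: [-0.4, 0.2, 1.2]
opening: 0.375
```

```bash
python3 - <<'E'
from h import *
o=manip.get_obs(); print(o["eef_pos"],o["tcp_rot"],o["opening"])
c=manip.camera("scene"); save(c,"s8.png",(280,180,480,420),2.5)
E
```

```text
[ 0.50021812 -0.15042309  0.15871954] [ 179.09724555    0.61474352 -179.57967473] 0.3748574770436775
```

View pics/s8.png

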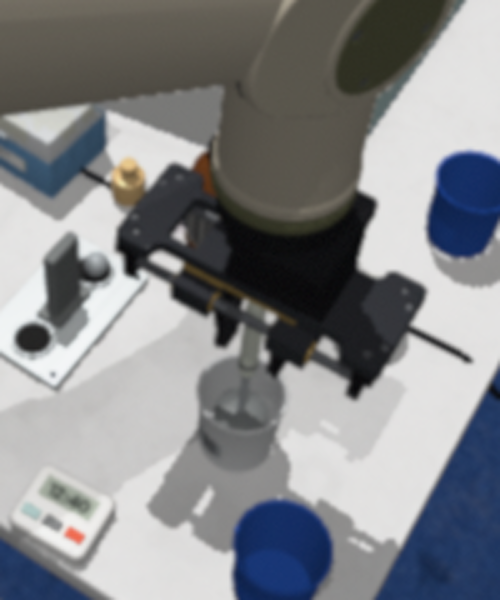

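The brush stands in the pale beaker with the fingers open. I'll open further and rise straight up.

play_rows([
  {"x":0,"y":0,"z":0,"rx":0,"ry":0,"rz":0,"grip":0.8},
  {"x":0,"y":0,"z":0,"rx":0,"ry":0,"rz":0,"grip":0.8},
  {"x":0,"y":0,"z":0.3,"rx":0,"ry":0,"rz":0,"grip":0.8},
  {"x":0,"y":0,"z":0.5,"rx":0,"ry":0,"rz":0,"grip":0.8},
  {"x":0,"y":0,"z":0.5,"rx":0,"ry":0,"rz":0,"grip":0.8},
  {"x":0,"y":0,"z":0.5,"rx":0,"ry":0,"rz":0,"grip":0.8},
  {"x":0,"y":0,"z":0.5,"rx":0,"ry":0,"rz":0,"grip":0.8},
  {"x":0,"y":0,"z":0.5,"rx":0,"ry":0,"rz":0,"grip":0.8},
  {"x":0,"y":0,"z":0.4,"rx":0,"ry":0,"rz":0,"grip":0.8},
  {"x":0,"y":0,"z":0.3,"rx":0,"ry":0,"rz":0,"grip":0.8},
  {"x":0,"y":0,"z":0,"rx":0,"ry":0,"rz":0,"grip":0.8},
])

```text
time: 12.75
eef_pos: [0.4992, -0.1509, 0.2535]
tcp_rot: [179.1, 0.6, -179.6]
ft_force: [0.7, -0.4, 0.3]
opening: 0.798
```

play_rows([
  {"x":0,"y":0.3,"z":0.2,"rx":0,"ry":0,"rz":0,"grip":0.8},
  {"x":0.1,"y":0.6,"z":0.1,"rx":0,"ry":0,"rz":0,"grip":0.8},
  {"x":0.1,"y":0.6,"z":0.1,"rx":0,"ry":0,"rz":0,"grip":0.8},
  {"x":0.1,"y":0.6,"z":0,"rx":0,"ry":0,"rz":0,"grip":0.8},
  {"x":0.1,"y":0.6,"z":0,"rx":0,"ry":0,"rz":0,"grip":0.8},
  {"x":0.1,"y":0.6,"z":0,"rx":0,"ry":0,"rz":0,"grip":0.8},
  {"x":0.1,"y":0.6,"z":0,"rx":0,"ry":0,"rz":0,"grip":0.8},
  {"x":0.1,"y":0.6,"z":0,"rx":0,"ry":0,"rz":0,"grip":0.8},
  {"x":0.1,"y":0.6,"z":0,"rx":0,"ry":0,"rz":0,"grip":0.8},
  {"x":0.1,"y":0.6,"z":0,"rx":0,"ry":0,"rz":0,"grip":0.8},
  {"x":0.1,"y":0.6,"z":0,"rx":0,"ry":0,"rz":0,"grip":0.8},
  {"x":0,"y":0.5,"z":0,"rx":0,"ry":0,"rz":0,"grip":0.8},
  {"x":0,"y":0.2,"z":0,"rx":0,"ry":0,"rz":0,"grip":0.8},
  {"x":0,"y":0,"z":0,"rx":0,"ry":0,"rz":0,"grip":0.8},
  {"x":0,"y":0,"z":0,"rx":0,"ry":0,"rz":0,"grip":0.8},
])

```text
time: 14.0
eef_pos: [0.5199, 0.0395, 0.2598]
tcp_rot: [179.2, -0.0, -179.6]
ft_force: [1.0, 0.0, 1.0]
opening: 0.8
```

```bash
cat >> h.py <<'E'
from scipy.spatial.transform import Rotation as R
def wrist():
    o=manip.get_obs(); c=manip.camera("wrist")
    T=np.eye(4); T[:3,:3]=R.from_euler("xyz",o["tcp_rot"],degrees=True).as_matrix(); T[:3,3]=o["eef_pos"]
    c["pose"]=T@np.array(c["hand_eye"]); print(np.round(o["eef_pos"],4),np.round(o["tcp_rot"],2),round(o["opening"],3)); return c
E
python3 - <<'E'
from h import *
c=wrist(); save(c,"w9.png"); W=cloud(c); C=c["color"].astype(int)
W=W.reshape(-1,3)
def b(z0,z1,x0=.43,x1=.61,y0=-.03,y1=.11): return W[(W[:,2]>z0)&(W[:,2]<z1)&(W[:,0]>x0)&(W[:,0]<x1)&(W[:,1]>y0)&(W[:,1]<y1)]
for z0,z1 in((.005,.014),(.086,.1)):
    p=b(z0,z1); print(z0,len(p),p.min(0).round(4),p.max(0).round(4),cv2.minAreaRect((p[:,:2]*1000).astype(np.float32)))
c=manip.camera("scene"); save(c,"s9.png",(240,180,480,420),2.5); W=cloud(c).reshape(-1,3)
p=b(.11,.2,.45,.55,-.2,-.1); print("brush",p.min(0),p.max(0))
p=b(.18,.2,.45,.55,-.2,-.1); print("brush top",p.mean(0))
p=b(.11,.13,.45,.55,-.2,-.1); print("brush low",p.mean(0))
E
```

```text
[0.5199 0.0395 0.2598] [ 1.7921e+02 -5.0000e-02 -1.7955e+02] 0.8
0.005 7087 [ 0.4557 -0.0078  0.005 ] [0.5929 0.0789 0.014 ] ((524.4564208984375, 35.65675354003906), (83.4164810180664, 135.71539306640625), 88.30109405517578)
0.086 459 [0.5063 0.0297 0.0861] [0.5425 0.0418 0.0923] ((524.3356323242188, 35.42826461791992), (11.966490745544434, 36.20233917236328), 88.1576156616211)
brush [ 0.49375441 -0.15418644  0.11046998] [ 0.50744791 -0.14051156  0.19517531]
brush top [ 0.49905074 -0.14760194  0.18842906]
brush low [ 0.49689373 -0.14873259  0.12020191]
```

View pics/w9.png

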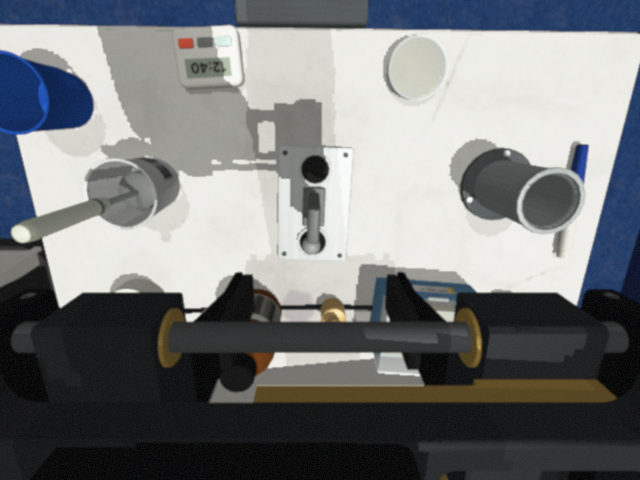

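View pics/s9.png

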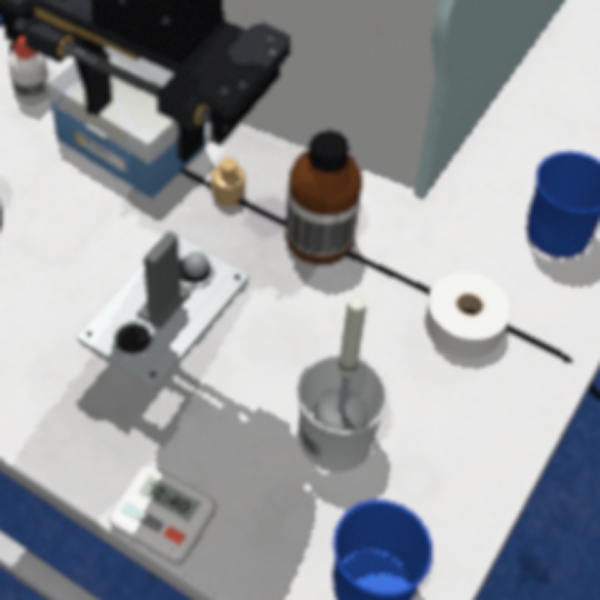

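The brush stands upright in the pale beaker at crop (345,400). The tray is at (0.5244, 0.0355) with yaw about -1.7°, and the ball is at (312,240) in its +x pocket. Next I align and descend.

play_rows([
  {"x":0.1,"y":-0.08,"z":-0.3,"rx":-0.06,"ry":0,"rz":-0.18,"grip":0.8},
  {"x":0.08,"y":-0.08,"z":-0.6,"rx":-0.06,"ry":0,"rz":-0.18,"grip":0.8},
  {"x":0,"y":0,"z":-0.6,"rx":0,"ry":0,"rz":0,"grip":0.8},
  {"x":0,"y":0,"z":-0.6,"rx":0,"ry":0,"rz":0,"grip":0.8},
  {"x":0,"y":0,"z":-0.6,"rx":0,"ry":0,"rz":0,"grip":0.8},
  {"x":0,"y":0,"z":-0.6,"rx":0,"ry":0,"rz":0,"grip":0.8},
  {"x":0,"y":0,"z":-0.4,"rx":0,"ry":0,"rz":0,"grip":0.8},
  {"x":0,"y":0,"z":0,"rx":0,"ry":0,"rz":0,"grip":0.8},
])

```text
time: 14.77
eef_pos: [0.5252, 0.0267, 0.1616]
tcp_rot: [-179.9, 0.1, 177.1]
ft_force: [-0.2, 0.2, -0.4]
opening: 0.796
```

play_rows([
  {"x":-0.03,"y":0.3,"z":0,"rx":0,"ry":0,"rz":0.15,"grip":0.8},
  {"x":0,"y":0,"z":0,"rx":0,"ry":0,"rz":0,"grip":0.8},
  {"x":0,"y":0,"z":0,"rx":0,"ry":0,"rz":0,"grip":0.8},
])

```text
time: 15.02
eef_pos: [0.5248, 0.0338, 0.1622]
tcp_rot: [-179.8, 0.1, 178.0]
ft_force: [0.1, -0.1, 0.7]
opening: 0.805
```

play_rows([
  {"x":0,"y":0.08,"z":-0.3,"rx":0.02,"ry":0,"rz":0.04,"grip":0.8},
  {"x":0,"y":0,"z":-0.5,"rx":0,"ry":0,"rz":0,"grip":0.8},
  {"x":0,"y":0,"z":-0.5,"rx":0,"ry":0,"rz":0,"grip":0.8},
  {"x":0,"y":0,"z":-0.3,"rx":0,"ry":0,"rz":0,"grip":0.8},
  {"x":0,"y":0,"z":0,"rx":0,"ry":0,"rz":0,"grip":0.8},
])

```text
time: 15.43
eef_pos: [0.527, 0.0374, 0.1228]
tcp_rot: [179.9, 0.5, 178.3]
ft_force: [-0.4, -0.4, -0.2]
opening: 0.804
```

play_rows([
  {"x":-0.1,"y":-0.06,"z":-0.3,"rx":0,"ry":0.06,"rz":0,"grip":0.8},
  {"x":0,"y":0,"z":-0.5,"rx":0,"ry":0,"rz":0,"grip":0.8},
  {"x":0,"y":0,"z":-0.5,"rx":0,"ry":0,"rz":0,"grip":0.8},
  {"x":0,"y":0,"z":-0.4,"rx":0,"ry":0,"rz":0,"grip":0.8},
  {"x":0,"y":0,"z":0,"rx":0,"ry":0,"rz":0,"grip":0.8},
])

```text
time: 15.85
eef_pos: [0.5252, 0.0359, 0.0795]
tcp_rot: [179.8, 0.3, 178.4]
ft_force: [0.1, -0.8, 0.3]
opening: 0.802
```

play_rows([
  {"x":-0.02,"y":-0.01,"z":-0.12,"rx":-0.02,"ry":0.03,"rz":0,"grip":0.3},
  {"x":0,"y":0,"z":0,"rx":0,"ry":0,"rz":0,"grip":0.3},
  {"x":0,"y":0,"z":0,"rx":0,"ry":0,"rz":0,"grip":0.3},
  {"x":0,"y":0,"z":0,"rx":0,"ry":0,"rz":0,"grip":0.3},
  {"x":0,"y":0,"z":0,"rx":0,"ry":0,"rz":0,"grip":0.3},
  {"x":0,"y":0,"z":0,"rx":0,"ry":0,"rz":0,"grip":0.3},
  {"x":0,"y":0,"z":0,"rx":0,"ry":0,"rz":0,"grip":0.3},
], grip_force=25)

```text
time: 16.43
eef_pos: [0.5259, 0.0357, 0.0784]
tcp_rot: [179.9, 0.2, 178.4]
ft_force: [-0.2, -0.4, -0.3]
opening: 0.362
```

```bash
python3 - <<'E'
from h import *
c=wrist(); save(c,"w10.png")
c=manip.camera("scene"); save(c,"s10.png",(240,230,380,350),4)
E
```

```text
[0.5259 0.0357 0.0784] [179.93   0.21 178.36] 0.362
```

View pics/w10.png

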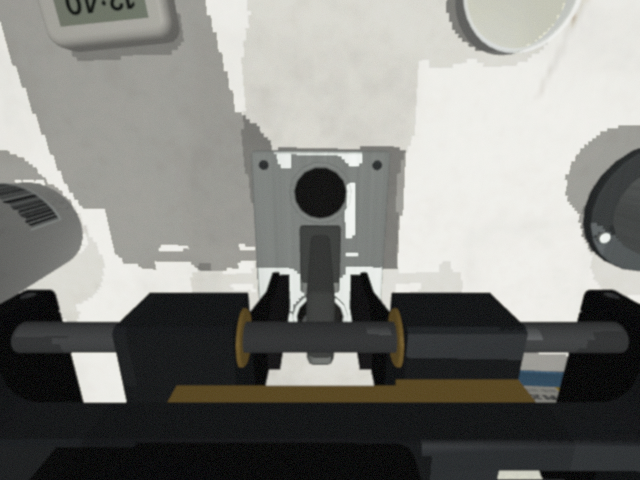

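View pics/s10.png

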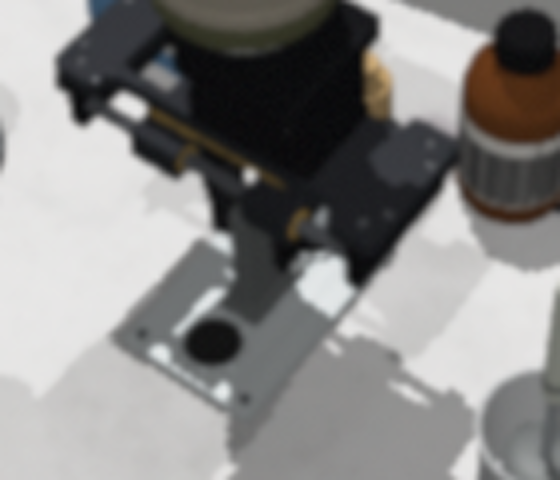

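The plate at (320,300) sits midway between the fingers. I'll close now.

play_rows([
  {"x":-0.05,"y":0,"z":-0.08,"rx":0,"ry":0.03,"rz":0,"grip":0.22},
  {"x":0,"y":0,"z":0,"rx":0,"ry":0,"rz":0,"grip":0.18},
  {"x":0,"y":0,"z":0,"rx":0,"ry":0,"rz":0,"grip":0.14},
  {"x":0,"y":0,"z":0,"rx":0,"ry":0,"rz":0,"grip":0.1},
  {"x":0,"y":0,"z":0,"rx":0,"ry":0,"rz":0,"grip":0},
  {"x":0,"y":0,"z":0,"rx":0,"ry":0,"rz":0,"grip":0},
  {"x":0,"y":0,"z":0,"rx":0,"ry":0,"rz":0,"grip":0},
], grip_force=30)

```text
time: 17.12
eef_pos: [0.5244, 0.0358, 0.0761]
tcp_rot: [179.9, 0.0, 178.4]
ft_force: [-1.1, 0.4, -0.4]
opening: 0.141
```

Gripped at about 12 mm. A gentle lift first.

play_rows([
  {"x":0,"y":0,"z":0.1,"rx":0,"ry":0,"rz":0,"grip":0},
  {"x":0,"y":0,"z":0.2,"rx":0,"ry":0,"rz":0,"grip":0},
  {"x":0,"y":0,"z":0.2,"rx":0,"ry":0,"rz":0,"grip":0},
  {"x":0,"y":0,"z":0.2,"rx":0,"ry":0,"rz":0,"grip":0},
  {"x":0,"y":0,"z":0.2,"rx":0,"ry":0,"rz":0,"grip":0},
  {"x":0,"y":0,"z":0.1,"rx":0,"ry":0,"rz":0,"grip":0},
  {"x":0,"y":0,"z":0,"rx":0,"ry":0,"rz":0,"grip":0},
  {"x":0,"y":0,"z":0,"rx":0,"ry":0,"rz":0,"grip":0},
])

```text
time: 17.78
eef_pos: [0.5236, 0.0355, 0.1036]
tcp_rot: [179.9, -0.1, 178.3]
ft_force: [-0.1, -0.9, -2.9]
opening: 0.136
```

```bash
python3 - <<'E'
from h import *
c=wrist(); save(c,"w11.png")
c=manip.camera("scene"); save(c,"s11.png",(240,230,380,350),4); W=cloud(c).reshape(-1,3)
z0=manip.get_obs()["eef_pos"][2]-.076
p=W[(abs(W[:,2]-z0-.006)<.006)&(W[:,0]>.44)&(W[:,0]<.51)&(W[:,1]>-.02)&(W[:,1]<.09)]
A=np.c_[p[:,:2],np.ones(len(p))]; print(len(p),np.linalg.lstsq(A,p[:,2],rcond=None)[0])
E
```

```text
[0.5236 0.0355 0.1036] [ 1.7995e+02 -7.0000e-02  1.7835e+02] 0.136
892 [0.01194427 0.00763963 0.02973487]
```

View pics/w11.png

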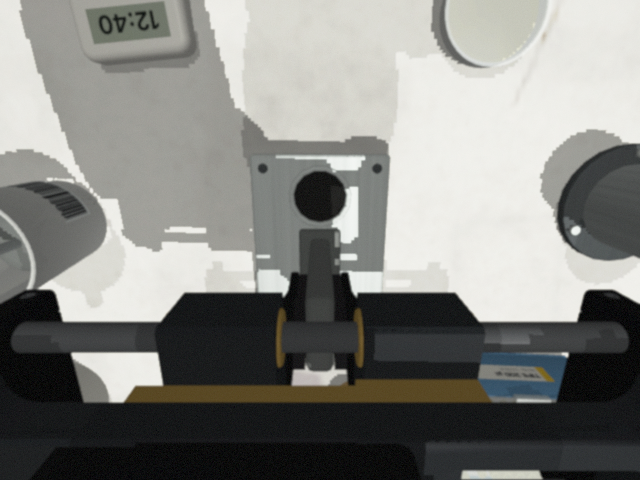

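View pics/s11.png

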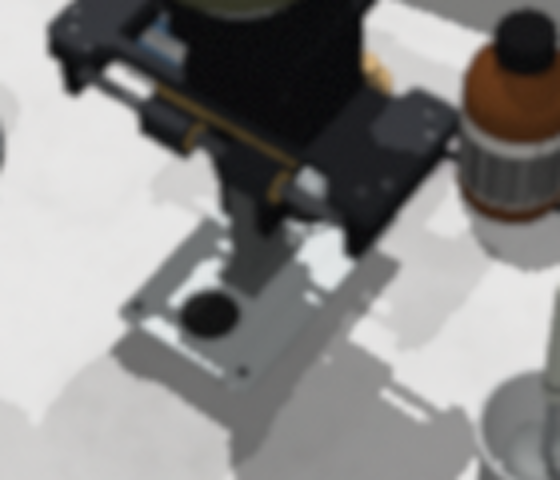

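The tray is lifted and level to about 0.7° by the plane fit. I'll lift further at a moderate speed.

play_rows([
  {"x":0,"y":0,"z":0.15,"rx":0,"ry":0,"rz":0,"grip":0},
  {"x":0,"y":0,"z":0.3,"rx":0,"ry":0,"rz":0,"grip":0},
  {"x":0,"y":0,"z":0.4,"rx":0,"ry":0,"rz":0,"grip":0},
  {"x":0,"y":0,"z":0.4,"rx":0,"ry":0,"rz":0,"grip":0},
  {"x":0,"y":0,"z":0.4,"rx":0,"ry":0,"rz":0,"grip":0},
  {"x":0,"y":0,"z":0.4,"rx":0,"ry":0,"rz":0,"grip":0},
  {"x":0,"y":0,"z":0.4,"rx":0,"ry":0,"rz":0,"grip":0},
  {"x":0,"y":0,"z":0.4,"rx":0,"ry":0,"rz":0,"grip":0},
  {"x":0,"y":0,"z":0.4,"rx":0,"ry":0,"rz":0,"grip":0},
  {"x":0,"y":0,"z":0.4,"rx":0,"ry":0,"rz":0,"grip":0},
  {"x":0,"y":0,"z":0.4,"rx":0,"ry":0,"rz":0,"grip":0},
  {"x":0,"y":0,"z":0.4,"rx":0,"ry":0,"rz":0,"grip":0},
  {"x":0,"y":0,"z":0.4,"rx":0,"ry":0,"rz":0,"grip":0},
  {"x":0,"y":0,"z":0.4,"rx":0,"ry":0,"rz":0,"grip":0},
  {"x":0,"y":0,"z":0.4,"rx":0,"ry":0,"rz":0,"grip":0},
  {"x":0,"y":0,"z":0.3,"rx":0,"ry":0,"rz":0,"grip":0},
  {"x":0,"y":0,"z":0.15,"rx":0,"ry":0,"rz":0,"grip":0},
  {"x":0,"y":0,"z":0,"rx":0,"ry":0,"rz":0,"grip":0},
])

```text
time: 19.38
eef_pos: [0.5231, 0.0349, 0.274]
tcp_rot: [179.9, 0.0, 178.3]
ft_force: [0.2, 0.1, -2.2]
opening: 0.136
```

play_rows([
  {"x":-0.02,"y":0.06,"z":0,"rx":0,"ry":0,"rz":0,"grip":0},
  {"x":-0.04,"y":0.12,"z":0,"rx":0,"ry":0,"rz":0,"grip":0},
  {"x":-0.06,"y":0.2,"z":0,"rx":0,"ry":0,"rz":0,"grip":0},
  {"x":-0.1,"y":0.3,"z":0,"rx":0,"ry":0,"rz":0,"grip":0},
  {"x":-0.1,"y":0.3,"z":0,"rx":0,"ry":0,"rz":0,"grip":0},
  {"x":-0.1,"y":0.3,"z":0,"rx":0,"ry":0,"rz":0,"grip":0},
  {"x":-0.1,"y":0.3,"z":0,"rx":0,"ry":0,"rz":0,"grip":0},
  {"x":-0.1,"y":0.3,"z":0,"rx":0,"ry":0,"rz":0,"grip":0},
  {"x":-0.1,"y":0.3,"z":0,"rx":0,"ry":0,"rz":0,"grip":0},
  {"x":-0.1,"y":0.3,"z":0,"rx":0,"ry":0,"rz":0,"grip":0},
  {"x":-0.1,"y":0.3,"z":0,"rx":0,"ry":0,"rz":0,"grip":0},
  {"x":-0.1,"y":0.3,"z":0,"rx":0,"ry":0,"rz":0,"grip":0},
  {"x":-0.1,"y":0.3,"z":0,"rx":0,"ry":0,"rz":0,"grip":0},
  {"x":-0.1,"y":0.3,"z":0,"rx":0,"ry":0,"rz":0,"grip":0},
  {"x":-0.1,"y":0.3,"z":0,"rx":0,"ry":0,"rz":0,"grip":0},
  {"x":-0.06,"y":0.2,"z":0,"rx":0,"ry":0,"rz":0,"grip":0},
  {"x":-0.03,"y":0.1,"z":0,"rx":0,"ry":0,"rz":0,"grip":0},
  {"x":0,"y":0,"z":0,"rx":0,"ry":0,"rz":0,"grip":0},
])

```text
time: 20.88
eef_pos: [0.4819, 0.1555, 0.2716]
tcp_rot: [180.0, -0.2, 178.5]
ft_force: [0.1, 0.5, -3.5]
opening: 0.139
```

play_rows([
  {"x":-0.02,"y":0.06,"z":0,"rx":0,"ry":0.02,"rz":0,"grip":0},
  {"x":-0.04,"y":0.12,"z":0,"rx":0,"ry":0,"rz":0,"grip":0},
  {"x":-0.06,"y":0.2,"z":0,"rx":0,"ry":0,"rz":0,"grip":0},
  {"x":-0.08,"y":0.3,"z":0,"rx":0,"ry":0,"rz":0,"grip":0},
  {"x":-0.08,"y":0.3,"z":0,"rx":0,"ry":0,"rz":0,"grip":0},
  {"x":-0.08,"y":0.3,"z":0,"rx":0,"ry":0,"rz":0,"grip":0},
  {"x":-0.08,"y":0.3,"z":0,"rx":0,"ry":0,"rz":0,"grip":0},
  {"x":-0.08,"y":0.3,"z":0,"rx":0,"ry":0,"rz":0,"grip":0},
  {"x":-0.08,"y":0.3,"z":0,"rx":0,"ry":0,"rz":0,"grip":0},
  {"x":-0.08,"y":0.3,"z":0,"rx":0,"ry":0,"rz":0,"grip":0},
  {"x":-0.08,"y":0.3,"z":0,"rx":0,"ry":0,"rz":0,"grip":0},
  {"x":-0.06,"y":0.2,"z":0,"rx":0,"ry":0,"rz":0,"grip":0},
  {"x":-0.03,"y":0.1,"z":0,"rx":0,"ry":0,"rz":0,"grip":0},
  {"x":0,"y":0,"z":0,"rx":0,"ry":0,"rz":0,"grip":0},
  {"x":0,"y":0,"z":0,"rx":0,"ry":0,"rz":0,"grip":0},
])

```text
time: 22.13
eef_pos: [0.458, 0.241, 0.2713]
tcp_rot: [-180.0, -0.4, 178.5]
ft_force: [-0.4, 0.6, -1.8]
opening: 0.135
```

```bash
python3 - <<'E'
from h import *
c=wrist(); save(c,"w12.png"); 
for n in("scene","top"):
    c=manip.camera(n); save(c,n+"12.png"); W=cloud(c)
    print(n)
    for t in("ball_center","tray","brush"):
        for r in manip.regions_of(t,c)[:2]:
            p=W[r["pixels"]]; p=p[~np.isnan(p[:,0])]; print(t,round(r["confidence"],2),np.round(r["centre"]),np.median(p,0).round(3),p.min(0).round(3),p.max(0).round(3))
E
```

```text
[0.458  0.241  0.2713] [-179.98   -0.38  178.48] 0.135
scene
ball_center 0.65 [209. 206.] [0.498 0.233 0.217] [0.491 0.229 0.208] [0.508 0.24  0.224]
tray 0.74 [370. 258.] [ 0.646 -0.044  0.083] [ 0.63  -0.068 -0.003] [0.748 0.033 0.136]
tray 0.65 [188. 223.] [0.442 0.233 0.204] [ 0.389  0.196 -0.761] [1.181 1.175 0.324]
brush 0.69 [377. 337.] [ 0.498 -0.148  0.056] [ 0.484 -0.167 -0.003] [ 0.589 -0.104  0.196]
top
tray 0.86 [229. 262.] [0.502 0.225 0.202] [0.39  0.173 0.031] [0.525 0.28  0.415]
brush 0.69 [392. 267.] [ 0.502 -0.144  0.044] [ 0.483 -0.177 -0.002] [ 0.521 -0.128  0.192]
brush 0.62 [232. 262.] [0.504 0.222 0.202] [0.392 0.197 0.197] [0.523 0.279 0.327]
```

View pics/scene12.png

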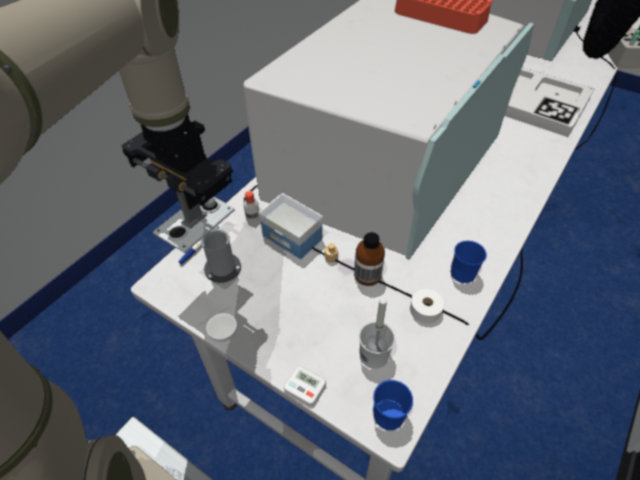

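View pics/w12.png

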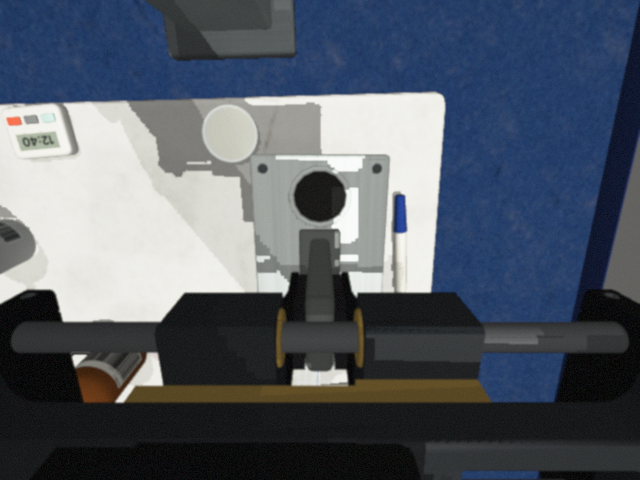

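The ball shows at scene (209,206), in its pocket. Last small shift: x -3, y +9.5, z -6 mm.

play_rows([
  {"x":-0.03,"y":0.06,"z":-0.04,"rx":0,"ry":0.02,"rz":0,"grip":0},
  {"x":-0.03,"y":0.1,"z":-0.08,"rx":0,"ry":0.02,"rz":0,"grip":0},
  {"x":-0.03,"y":0.1,"z":-0.06,"rx":0,"ry":0,"rz":0,"grip":0},
  {"x":0,"y":0.06,"z":-0.03,"rx":0,"ry":0,"rz":0,"grip":0},
  {"x":0,"y":0.02,"z":0,"rx":0,"ry":0,"rz":0,"grip":0},
  {"x":0,"y":0,"z":0,"rx":0,"ry":0,"rz":0,"grip":0},
  {"x":0,"y":0,"z":0,"rx":0,"ry":0,"rz":0,"grip":0},
  {"x":0,"y":0,"z":0,"rx":0,"ry":0,"rz":0,"grip":0},
])

```text
time: 23.25
eef_pos: [0.4554, 0.2505, 0.2653]
tcp_rot: [-180.0, -0.7, 178.5]
ft_force: [-1.0, 0.4, -3.1]
opening: 0.131
```

```bash
python3 - <<'E'
from h import *
o=manip.get_obs(); print(o["eef_pos"],o["tcp_rot"],o["opening"],o["joint_velocities"].round(2),o["ft_force"])
c=manip.camera("scene"); save(c,"s13.png",(140,120,260,300),3.3); W=cloud(c)
for r in manip.regions_of("ball_center",c)[:2]:
    p=W[r["pixels"]]; p=p[~np.isnan(p[:,0])]
    s=lambda q:np.linalg.norm(p-q,axis=1)-.011
    from scipy.optimize import least_squares
    print(round(r["confidence"],2),r["centre"],least_squares(s,np.median(p,0)+[.005,.004,-.008],loss="soft_l1",f_scale=.002).x.round(4))
P=W.reshape(-1,3); z0=o["eef_pos"][2]-.076
p=P[(abs(P[:,2]-z0-.007)<.006)&(P[:,0]>.38)&(P[:,0]<.54)&(P[:,1]>.19)&(P[:,1]<.31)]
p=p[abs(p[:,0]-.498)>.02]
A=np.c_[p[:,:2]-[.455,.25],np.ones(len(p))]; print(len(p),np.linalg.lstsq(A,p[:,2],rcond=None)[0])
o=manip.get_obs(); print(o["eef_pos"],o["tcp_rot"],o["joint_velocities"].round(2))
E
```

```text
[0.45543005 0.25047724 0.26532409] [-179.9775524    -0.66005477  178.48438076] 0.13138494831883957 [-0.02 -0.05  0.04 -0.05  0.   -0.02  0.1 ] [-0.9606216   0.44041675 -3.09316729]
0.54 [203.3, 201.9] [0.5002 0.2499 0.2085]
1372 [-0.0041923   0.01240952  0.1977359 ]
[0.45545026 0.25041083 0.2653645 ] [-179.98068633   -0.65807714  178.4780393 ] [ 0.    0.02  0.   -0.05 -0.02  0.12 -0.  ]
```

View pics/s13.png

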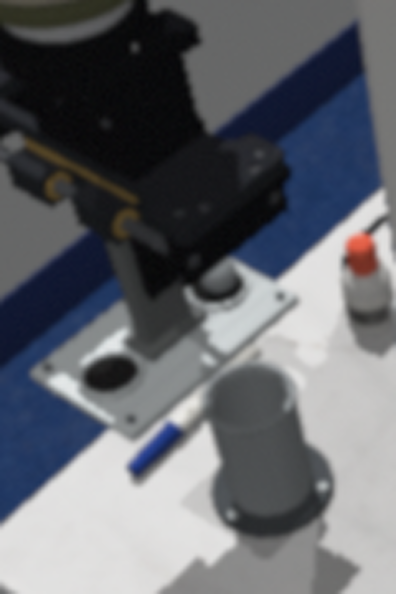

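The ball (crop 215,275) is in its pocket at (0.500, 0.250). The tray is level and still, with its underside about 89 mm above the rim. Handing in.

```bash
python3 -c "
from rig import manip; print(manip.close_job()); o=manip.get_obs(); print(o['time'],o['eef_pos'],o['opening'])"
```

```text
the job is handed in; nothing more can be done
None
the job is handed in; nothing more can be done
```

I brushed the jar with two strokes, stood the brush in the pale beaker and let go. I then handed the job in at about 23 s with the tray held above the jar.

**Brush strokes:** The foot rose to about 6 cm above the bench on both strokes, with the bristle tops at the rim. Each return ended in contact with the jar's floor, at 17 N and then 8 N.

**Brush in the beaker:** After release it stood upright in the pale beaker, not either of the blue ones, with its axis within about 2 mm of the beaker's centre.

**Tray at the end:**
- **Position and height:** The ball measured (0.500, 0.250) against the jar at (0.498, 0.249), so it is about 2 mm off the jar's axis. The tray's underside is about 9 cm above the rim.
- **Level and still:** The plate is within about 1° of level, and the joints were still.
- **Ball:** It was still in its pocket in the last picture.

**What went wrong:** Twice the arm drifted while moving. It went about 14 mm sideways while lining up on the brush, so I re-centred before closing. During the fast carry to the beaker it also drifted about 20 mm in x and z and overshot about 25 mm in y, and I corrected that before lowering the brush.

I did not measure the bystanders again at the end. They looked unmoved in the late pictures.

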